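Start the fume cabinet and raise its sash to the working mark

ROBOT

A 6-joint arm with a two-finger parallel gripper is mounted at the origin on a cart in front of the work surface, level with it; the furniture and walls round the work are solid. World frame = base frame: x ahead of the robot, y to its left, z up, the work surface at z = 0. Lengths are in mm, angles in rad, forces in N, time in s.
With the tool pointing down it reaches from about 275 to 1000 mm from the base axis. Payload 8.4 kg.
Tool frame: the origin (TCP) lies at the very end of the fingers, on their centre line; the grasp point (between the pads) lies 19 mm behind it (r.pinch_z is the distance from the TCP to the grasp point, in mm); z points along the fingers, y is the line along which they close (so a half turn about z gives the same grasp; the last joint's range is limited). The gripper opens to 85 mm and grips with 20 to 120 N. Pads are 22 mm wide; open, the fingers measure 114 mm over their backs; the gripper's body (76 mm by 85 mm) begins 54 mm behind the grasp point. The pads swing forward as they close: fully open they stand 13 mm farther back than shut.
Start: joints at [-1.295, 0.353, 1.633, -0, 1.155, -0.002], TCP at [171.399, -601.041, 231.281] pointing down, gripper open.
Joint ranges: [-2.63, 2.63], [-0.92, 2.1], [0.06, 2.66], [-1.3, 4.44], [0, 2.69], [-3.02, 3.02]. Speed limits (rad/s): [2.22, 2.22, 2.79, 3.14, 3.14, 3.14].

INTERFACE

Orientations are given as [roll, pitch, yaw] about the fixed x, y, z axes, in that order (R = Rz(yaw) Ry(pitch) Rx(roll)).
In Python, from rig import r gives the robot as it stands.
- The arm moves only by the tool carry_out, never from a script. Its argument "series" is a list of rows, each a list of 7 numbers: the turn, a rotation vector about the tool's x, y, z as a fraction of full scale, then the shift along the tool's x, y, z as a fraction of full scale, then the gripper command: -1 is fully open, 1 is shut, values between are in proportion. A call has 1 to 8 rows; each row is the pose to reach, as a shift and turn from the pose commanded when the call began, along the tool's axes at that moment, turning the shorter way round; what a row does not reach only later rows make up. Full scale, the value 1, is 0.25 m for a shift and pi rad for a turn. A row lasts 1/8 s, in which the tool goes at most 62.5 mm and 10.7 degrees, less where a joint would pass 70% of its speed; a pose out of reach is approached as far as the arm can. A call with a number of a shift or a turn outside -1 to 1 is refused whole. A call with a gripper value outside its range is refused whole. The fingers move at their own pace and stop on an object; "force" is the grip in N (left out, the last holds). Time passes only in rows, so rows that repeat a pose let the fingers close. It gives the time, the measured TCP pose, the force, the opening and the grip force at its end, in the units of the state.
- r.sense(): the state, without advancing time (a new reading comes with each control period).
- r.grab_frame(name): name is "side" or "top"; returns the picture (480x640x3 uint8, red, green, blue); there is no depth.
- r.get_calibration(name): a dict with "K" (3x3 intrinsics, pixels), "pose" (4x4, takes a point from camera to world coordinates). Camera axes: x right, y up, looking along -z (the intrinsics and any distortion apply to the point x, -y, -z); pixel columns grow to the right and rows downward; lengths in mm; the calibration is good to about 2 mm. A picture is of the moment at which its call begins. get_calibration takes no time and is no camera call.
- r.sign_off(): hands the job in; it is judged then, once.
Trained networks look in the newest picture that a camera, given by its name, has taken for a name from the list of things; names that differ only in an ending like _2 or _b are one class to them, and where a whole thing is asked for, a point or a joint stands for the part that bears it (a point fixed in the world has none). Each returns a list of dicts, best first, with "score" (0 to 1); they miss things now and then, are a little off and sometimes report something else, mostly with a low value. They report only what shows in the picture. A call takes as long as a camera call. They do not tell look-alikes from the thing itself.
- r.silhouettes(camera, label): "region" (480x640 bool, what is visible of it) and "position" ([row, column] in pixels, amid what is visible of it).
The state is a dict: "clock": time; "qpos": joint angles; "qvel": joint speeds; "joint_efforts": joint torques, N m; "eef_pos": TCP position; "tcp_rot": TCP orientation; "contact_force": force on the tool from outside, world axes, zero at the start; "wrist_torque": the same for the moment, N m; "opening": opening from 0.0 (shut) to 1.0 (fully open); "grasp_force": force on a finger pad.
Only numpy, scipy, OpenCV 4.12 (cv2) and the standard library are available. Lean on these libraries where they do the work, as an engineer would, in place of code of your own. Each camera call takes 0.05 s, during which the arm holds its last target. There are 200 camera calls.

TASK

Get the small fume cabinet ready for soldering: first, while the sash is still shut, press the start button of its extractor fully in and let it go, so that air is drawn before the cabinet is opened. Then push the counterweighted sash smoothly up from beneath its lip until the lip is level with the pointer on the right jamb, and leave it standing there. Only press and push: do not pinch the lip, and leave the pointer and the loose tools and parts on the bench where they are.

Things in the scene. Friction and masses are not known exactly. Their poses are not given: they have to be found in the camera images.
- hood: the fume cabinet, fixed to the bench: 452 wide (y) x 280 deep (x) x 484 mm high, white and aluminium, clear sash in front. Origin: centre of its underside. Own x points from front to back, y left seen from the front, z up. The sash slides up along (0.259, 0, 0.966) in this frame, 15 deg from vertical. Front of the 55 mm high plinth at x = -140 mm; fascia begins 215 mm up the slope
- sash_weight (a point): the middle of the dark steel counterweight, 20 x 20 x 85 mm, in an open channel outside the cabinet's left jamb; it sinks as the sash rises. Nothing has to be done to it
- sash (a joint): travel of the sash up its slope in m: 0 shut (it always starts so), 0.18 fully up. The counterweight roughly balances it and friction holds it where it is left; about 2 to 6 N along the slope move it, up or down
- lip_nose (a point): on the sash: middle of the lower front edge of its lip, where fingers push. The lip is a ledge 300 mm long (cabinet's y), 11 mm thick, near the foot of the sash, black rubber below and round the nose, aluminium on top; it stands out 40 mm square to the sash, nose 15 deg up, about 92 mm above the bench when shut, free space below and in front of it
- lip_root (a point): on the sash: right-hand end of the lip at half its thickness, where the lip meets the sash's front. This point has to be level with the pointer's tip
- pointer_tip (a point): tip of the working-height pointer: a black clamp 16 mm high with a triangular nose and a round steel screw, in the slot of the scale on the front of the right jamb (right seen from the robot); the nose points left, at the sash. It stands 90 to 150 mm up the slope from the shut lip. Level is measured along the slope of the sash
- pointer (a joint): height of the pointer along the slope in m: the value that joint sash has when the lip is level with it. A firm clamp, not to be moved
- fan_cap (a point): centre of the top of the extractor's start button when out: a round black cap 23 mm in diameter, facing straight up 65 mm above the bench and 8 mm out of its steel bezel, in the middle of a grey push-button station 80 x 74 x 50 mm fixed to the bench in front of the cabinet, to its left or right
- fan (a joint): travel of the button in m: 0 out, 0.005 fully in. A spring button: it takes 2.5 N to start and 6 N fully in, and springs back when let go
- heat_sink: loose bystander: finned grey heat sink 24 x 45 x 32 mm on the bench in front of the cabinet; origin at the centre of its underside
- cutters: loose bystander: side cutters with red handles, 53 x 138 x 11 mm, lying on the bench in front of the cabinet; origin at the centre of the underside
- flux_bottle: loose bystander: small amber bottle with a black dropper tip, 28 mm in diameter, 97 mm high, standing to the left of the cabinet; origin at the centre of its underside
- tweezers: loose bystander: steel tweezers 13 x 120 x 8 mm lying to the right of the cabinet; origin at the centre of the underside
- parts_box: bystander, fixed: closed flat parts box 98 x 131 x 31 mm on the side away from the push-button station; origin at the centre of its underside
There are look-alikes about, which are no part of the job. What is shaped like the part that bears fan_cap but blue or purple is not meant.

How it is judged:
By the outcome, as a careful person would: the job done as asked, in the order asked, and still so for the second after the job is handed in, with the robot touching nothing.
It also fails if it takes over 45 s, if anything falls off the work surface, if the arm or the gripper's body presses on something with over 40 N, if the wrist force passes 120 N, or if a joint passes its speed limit or range.

## Working session

There is one attempt and no reset: what is moved stays moved. The work goes in short steps, Python scripts to look and compute and a tool call to move; the robot and the scene stay as the last step left them, time stands still between calls to the robot, and variables do not carry over. Pictures are saved under pics/ and viewed, at most 10 in all, crops included, and the job is handed in when it is done.

Besides the shell and the picture viewer there is one more tool, called after ">>>" in YAML: its name, and indented under it one key for each argument. carry_out: Moves the arm, as the interface text tells. Its arguments: {"type":"object","properties":{"series":{"type":"array"},"force":{"type":"number"}},"required":["series"]}

```bash
mkdir -p pics; ls; cat > h.py <<'E'
import numpy as np, cv2
from rig import r
def cal(n):
    c=r.get_calibration(n); return np.array(c["K"],float),np.array(c["pose"],float),c
def proj(n,P):
    K,T,_=cal(n); p=(np.linalg.inv(T)@np.append(P,1))[:3]; q=K@np.array([p[0],-p[1],-p[2]]); return q[:2]/q[2]
def ray(n,u,v):
    K,T,_=cal(n); d=np.linalg.inv(K)@[u,v,1]; d=T[:3,:3]@[d[0],-d[1],-d[2]]; return T[:3,3],d/np.linalg.norm(d)
def atz(n,u,v,z):
    o,d=ray(n,u,v); return o+d*(z-o[2])/d[2]
def tri(obs):
    A=np.zeros((3,3));b=np.zeros(3)
    for n,u,v in obs:
        o,d=ray(n,u,v);M=np.eye(3)-np.outer(d,d);A+=M;b+=M@o
    return np.linalg.solve(A,b)
E
python3 - <<'E'
from h import *
for n in ("side","top"):
    im=r.grab_frame(n); cv2.imwrite(f"pics/{n}0.png",im[:,:,::-1])
    K,T,c=cal(n); print(n,K.round(1).tolist(),T.round(2).tolist(),[k for k in c])
    for l in ("hood","fan_cap","lip_nose","lip_root","pointer_tip","pointer","sash","sash_weight","parts_box","heat_sink","cutters"):
        for d in r.silhouettes(n,l)[:3]:
            ys,xs=np.nonzero(d["region"]); print(l,round(d["score"],2),np.round(d["position"],1),xs.min(),xs.max(),ys.min(),ys.max())
print({k:np.round(v,3) for k,v in r.sense().items()})
E
```

```text
pics
side [[607.1, 0.0, 323.4], [0.0, 607.1, 235.1], [0.0, 0.0, 1.0]] [[0.96, 0.12, -0.24, 148.23], [-0.26, 0.36, -0.9, -1592.24], [-0.02, 0.93, 0.37, 890.07], [0.0, 0.0, 0.0, 1.0]] ['K', 'pose']
hood 0.96 [252.6 399.7] 335 479 134 340
fan_cap 0.86 [268.8 267.6] 254 284 254 277
fan_cap 0.7 [254.9 230.7] 218 245 244 265
fan_cap 0.58 [263.1 314.6] 300 331 252 274
lip_nose 0.94 [259.5 365.1] 335 392 212 313
lip_root 0.82 [260.9 366.8] 336 392 213 311
pointer_tip 0.58 [252.3 398.1] 336 478 134 341
pointer 0.39 [265.8 391.3] 386 394 263 270
sash 0.84 [263.2 363.9] 336 392 213 311
parts_box 0.55 [353.6 298.4] 278 315 335 373
heat_sink 0.63 [324.7 281.5] 275 289 315 332
cutters 0.61 [296.5 278.2] 263 284 286 309
cutters 0.16 [262.5 364.5] 336 392 212 312
top [[587.9, 0.0, 322.5], [0.0, 587.9, 243.3], [0.0, 0.0, 1.0]] [[0.01, 0.98, -0.19, 205.97], [-1.0, 0.01, -0.01, -17.41], [-0.01, 0.19, 0.98, 2026.99], [0.0, 0.0, 0.0, 1.0]] ['K', 'pose']
hood 0.7 [181.  345.1] 268 431 137 232
fan_cap 0.89 [285.3 244.4] 232 257 271 301
fan_cap 0.75 [241.9 254.7] 244 265 227 256
fan_cap 0.67 [316.9 201.4] 1
[... 268 characters left out ...]
 281 304
sash 0.6 [212.  346.4] 294 400 194 231
parts_box 0.7 [293.6 403.3] 381 423 278 310
cutters 0.69 [286.9 297.8] 285 320 281 304
cutters 0.55 [204.3 407.7] 401 411 204 210
{'clock': np.float64(1.2), 'qpos': array([-1.295,  0.353,  1.633,  0.   ,  1.155, -0.002]), 'qvel': array([-0.001, -0.001, -0.001,  0.   ,  0.   ,  0.002]), 'joint_efforts': array([-0.0000e+00, -6.0519e+01, -3.4244e+01,  0.0000e+00,  1.0000e-03,
       -0.0000e+00]), 'eef_pos': array([ 171.394, -601.046,  231.286]), 'tcp_rot': array([-3.142, -0.   ,  0.278]), 'contact_force': array([-0.415, -0.197,  0.142]), 'wrist_torque': array([-0.017,  0.058, -0.029]), 'grasp_force': np.float64(0.0), 'opening': np.float64(1.003)}
```

```bash
python3 - <<'E'
from h import *
a=cv2.imread("pics/side0.png")[120:390,200:500];b=cv2.imread("pics/top0.png")[120:350,170:450]
cv2.imwrite("pics/s1.png",cv2.resize(a,(667,600),interpolation=cv2.INTER_CUBIC))
cv2.imwrite("pics/t1.png",cv2.resize(b,(730,600),interpolation=cv2.INTER_CUBIC))
E
```

```text
(no output)
```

View pics/s1.png

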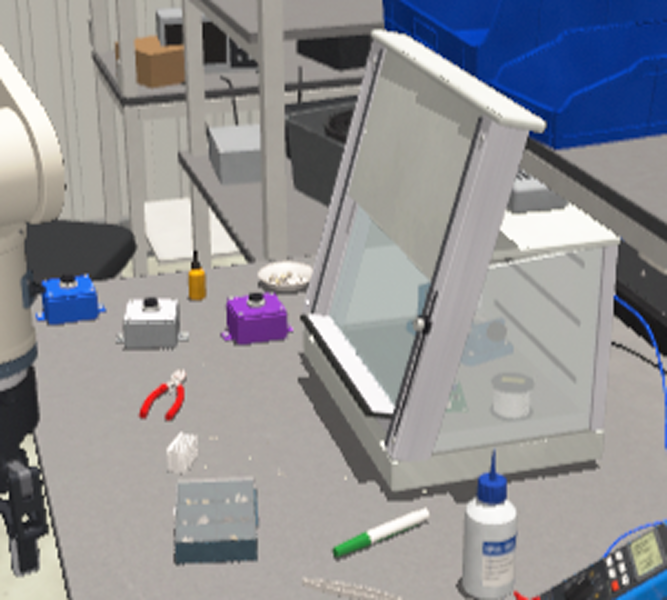

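View pics/t1.png

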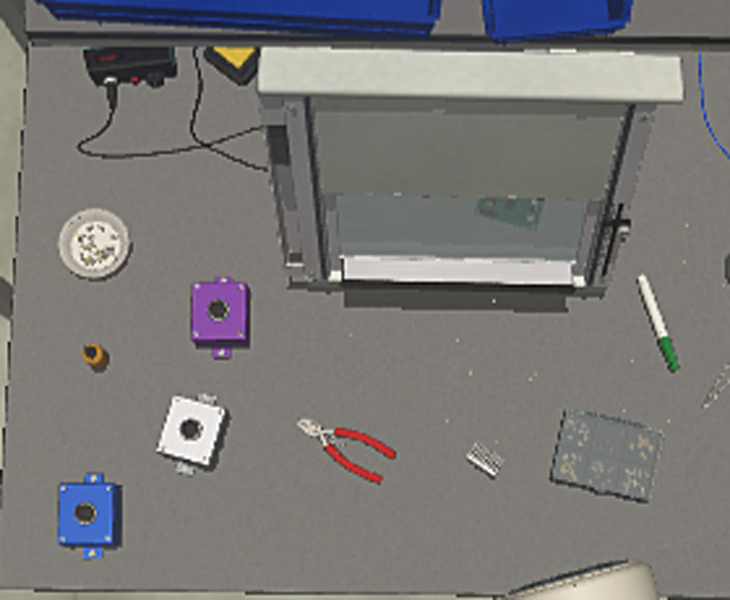

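The side view shows the grey station's cap at about full px (268,256), with blue and purple decoys beside it. In the top view the grey cap is at about (243,284), the lip runs from column 301 to 391 near row 228, and the pointer is at about (407,206). Next I zoom in on the lip and pointer.

```bash
python3 - <<'E'
from h import *
s=cv2.imread("pics/side0.png");t=cv2.imread("pics/top0.png")
def z(im,x,y,w,h,k): return cv2.resize(im[y:y+h,x:x+w],None,fx=k,fy=k,interpolation=cv2.INTER_NEAREST)
A=z(s,335,240,80,60,5);B=z(t,360,190,80,60,5);C=z(s,330,250,80,100,3)
D=z(t,270,190,80,60,5);E=z(s,250,245,80,60,5)
cv2.imwrite("pics/z.png",np.vstack([np.hstack([A,B]),np.hstack([D,z(s,350,280,80,60,5)])]))
c=tri([("top",244.4-1.3,284.6),("side",268,256.4)]);print("cap tri",c, "top@65",atz("top",243,284.5,65),"side@65",atz("side",268,256.4,65))
for n in("top","side"):
    im=r.grab_frame(n)
    for d in r.silhouettes(n,"fan_cap"):
        g=d["region"];print(n,d["position"],np.median(im[g],0))
print("tcp",proj("top",[0,0,0]))
E
```

```text
cap tri [445.10471775 272.15421112  58.13028831] top@65 [442.86392912 271.66234577  65.        ] side@65 [444.42751372 256.96231316  65.        ]
top [287.6, 244.7] [230. 228. 227.]
top [240.7, 254.9] [139.  79. 167.]
top [316.3, 202.8] [ 67. 108. 200.]
top [212.3, 344.9] [110. 113. 111.]
side [259.7, 313.3] [104.  51. 130.]
side [254.4, 231.4] [ 35.5  74.  157. ]
tcp [322.48609478 420.54024534]
```

View pics/z.png

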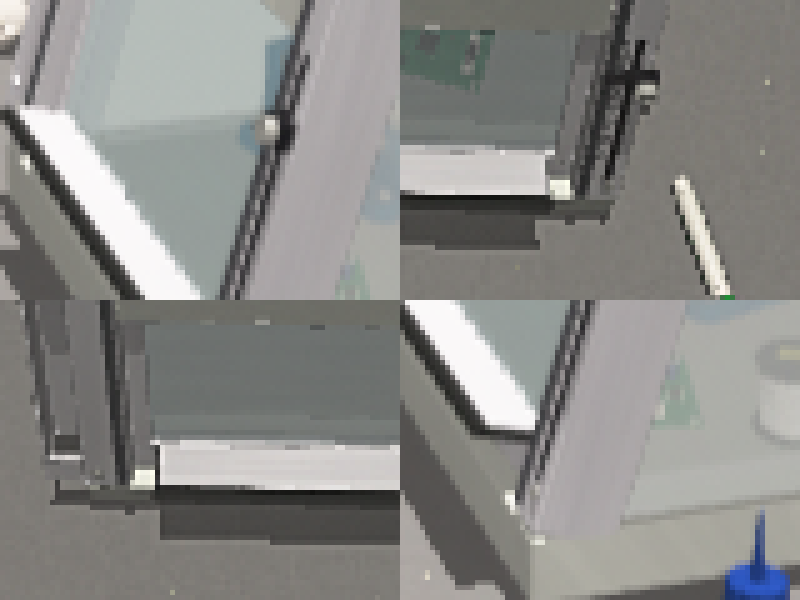

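The zoom puts the lip's right end at side px about (377,306) for the root and (365,307) for the nose. The pointer screw is at side (389,265) and the nose tip at top (401,205.6).

```bash
cat > fit.py <<'E'
from h import *
from scipy.optimize import least_squares
up=np.array([.2588,0,.9659]); out=np.array([-.9659,0,.2588])
def H(p,q):
    c,s=np.cos(p[2]),np.sin(p[2]); return np.array([p[0]+c*q[0]-s*q[1],p[1]+s*q[0]+c*q[1],q[2]])
# p: x,y,yaw,lipx(nose lower edge x in hood), s pointer, py, nose z
def model(p):
    nose=np.array([p[3],0,92.]); Y=np.array([0,1,0]); nt=nose+11*up; root=nose+5.5*up-40*out
    P=root+p[4]*up+p[5]*Y
    return dict(ntL=H(p,nt+150*Y),ntR=H(p,nt-150*Y),nlR=H(p,nose-150*Y),rtL=H(p,nt-40*out+150*Y),rtR=H(p,nt-40*out-150*Y),
      plR=H(p,[-140,-226,55]),plL=H(p,[-140,226,55]),tip=H(p,P),root=H(p,root-150*Y),nose=H(p,nose))
obs=[("ntL","top",301.6,227.4),("ntR","top",389,229),("rtL","top",301,218.4),("rtR","top",391,220),("ntR","side",367,305.6),("nlR","side",365,307),("rtR","side",376.5,305.5),
 ("plR","side",377,328),("plR","top",402,233),("plL","top",281,230),("tip","top",402,205.6),("tip","side",390,265.8),("ntL","side",338,262)]
if __name__=="__main__":
    f=lambda p:np.ravel([proj(n,model(p)[k])-[u,v] for k,n,u,v in obs])
    s=least_squares(f,[700,-50,0,-150,110,-160],loss="soft_l1",x_scale=[10,10,.05,10,10,10])
    print(s.x.round(3)); 
    for o,e in zip(obs,s.fun.reshape(-1,2).round(1)): print(o,e)
    for k,v in model(s.x).items(): print(k,v.round(1))
    t=r.grab_frame("top").astype(float).sum(2)[276:294,234:253]; w=np.clip(300-t,0,None); 
    yy,xx=np.mgrid[276:294,234:253]; print("cap px",(w*xx).sum()/w.sum(),(w*yy).sum()/w.sum(),atz("top",(w*xx).sum()/w.sum(),(w*yy).sum()/w.sum(),65))
    np.set_printoptions(linewidth=200); print(t.astype(int)[::2])
    np.save("p.npy",s.x)
E
python3 fit.py
```

```text
[ 7.72647e+02 -7.39180e+01 -1.80000e-02 -1.47925e+02  1.31387e+02
 -1.71020e+02]
('ntL', 'top', 301.6, 227.4) [-0.6  0.7]
('ntR', 'top', 389, 229) [1.6 1.5]
('rtL', 'top', 301, 218.4) [ 0.5 -0.7]
('rtR', 'top', 391, 220) [-0.7  0. ]
('ntR', 'side', 367, 305.6) [-1.5 -1.5]
('nlR', 'side', 365, 307) [-0.5  0.8]
('rtR', 'side', 376.5, 305.5) [2.6 0.1]
('plR', 'side', 377, 328) [-0.8  5.4]
('plR', 'top', 402, 233) [ 9.4 -0.4]
('plL', 'top', 281, 230) [-1.4 -0.9]
('tip', 'top', 402, 205.6) [-1.  -4.2]
('tip', 'side', 390, 265.8) [4.2 0.9]
('ntL', 'side', 338, 262) [-2.  -1.9]
ntL [630.2  78.6 102.6]
ntR [ 624.9 -221.3  102.6]
nlR [ 622.1 -221.3   92. ]
rtL [668.9  77.9  92.3]
rtR [ 663.6 -222.    92.3]
plR [ 628.7 -297.4   55. ]
plL [636.7 154.5  55. ]
tip [ 695.8 -243.6  213.9]
root [ 662.2 -222.    87. ]
nose [624.7 -71.3  92. ]
cap px 242.95091083413232 284.3813998082454 [443.26238415 271.84255636  65.        ]
[[339 640 711 690 686 685 683 684 685 684 692 682 687 695 692 705 713 730 746]
 [363 730 695 681 687 684 683 694 690 696 696 680 693 689 689 690 691 686 698]
 [761 704 686 689 693 707 710 729 480 497 612 718 708 699 697 693 688 687 699]
 [719 692 690 696 722 489  84 132 158 162 151 148 331 728 711 694 683 694 702]
 [697 687 693 698 594 281 134 177 191 192 190 154 401 301 736 695 694 703 708]
 [689 692 683 696 727 469 222 148 170 172 225 373 289 636 714 692 696 700 738]
 [688 685 687 689 698 716 596 387 447 421 373 512 745 711 690 694 702 716 721]
 [694 684 689 687 690 693 699 686 698 701 697 704 694 689 689 703 708 762 186]
 [713 705 700 692 688 695 685 684 694 689 695 695 690 690 700 703 726 474 168]]
```

```bash
sed -i 's/P=root+p\[4\]\*up+p\[5\]\*Y/P=root+p[4]*up+p[5]*Y+p[6]*out/; s/110,-160\]/110,-160,0]/; s/10,10,10\])/10,10,10,10])/; s/^ ("plR.*("tip","top"/ ("tip","top"/' fit.py; python3 fit.py | grep -v '\]\]*$' ; python3 fit.py | head -34|grep -v '^ *\[\[* *[0-9]\{3\} '
```

```text
[ 6.24024e+02 -7.16420e+01 -2.00000e-02  2.51800e+00  1.32631e+02
[ 6.24024e+02 -7.16420e+01 -2.00000e-02  2.51800e+00  1.32631e+02
 -1.73445e+02  1.59870e+01]
('ntL', 'top', 301.6, 227.4) [-0.5  0.1]
('ntR', 'top', 389, 229) [1.7 1.1]
('rtL', 'top', 301, 218.4) [ 0.7 -1.3]
('rtR', 'top', 391, 220) [-0.5 -0.4]
('ntR', 'side', 367, 305.6) [-0.9 -1.5]
('nlR', 'side', 365, 307) [0.1 0.8]
('rtR', 'side', 376.5, 305.5) [3.1 0.1]
('tip', 'top', 402, 205.6) [ 0.1 -0.4]
('tip', 'side', 390, 265.8) [-0.3  0.1]
('ntL', 'side', 338, 262) [-1.3 -1.9]
ntL [632.3  78.2 102.6]
ntR [ 626.4 -221.7  102.6]
nlR [ 623.6 -221.7   92. ]
rtL [671.   77.5  92.3]
rtR [ 665.1 -222.5   92.3]
plR [ 479.6 -294.9   55. ]
plL [488.5 157.1  55. ]
tip [ 682.1 -246.3  219.2]
root [ 663.7 -222.4   87. ]
nose [626.5 -71.7  92. ]
cap px 242.94827586206895 284.37452107279694 [443.28550292 271.85229528  65.        ]
```

The fit is consistent: cap at (443, 272, 65), nose middle at about (626, -72, 92), sash travel about 132 mm to be refined later. I move to the button with the gripper shut.

>>> carry_out:
  series:
    - [0,0,0,0.125,-0.19,0,1]
    - [0,0,0,0.25,-0.38,0,1]
    - [0,0,0,0.375,-0.57,0,1]
    - [0,0,0,0.5,-0.765,0,1]
    - [0,0,0,0.5,-0.765,0,1]
  force: 40

```text
clock: 2.17
eef_pos: [239.5, -379.6, 231.3]
tcp_rot: [-3.141, -0.0, 0.281]
contact_force: [-0.3, -0.2, -0.9]
opening: 0.003
grasp_force: 0.0
```

```bash
cat > st.py <<'E'
from h import *
s=r.sense();o=[s["clock"],*s["qpos"],*s["eef_pos"],*s["tcp_rot"],s["opening"],*s["contact_force"]]
print(np.round(o,4).tolist());open("log.txt","a").write(" ".join(map(str,o))+"\n")
E
python3 st.py
```

```text
[2.175, -1.0117, 0.0743, 1.992, 0.0006, 1.0762, 0.2782, 239.5236, -379.627, 231.3161, -3.1405, -0.0002, 0.2807, 0.0035, -0.3149, -0.1708, -0.8835]
```

>>> carry_out:
  series:
    - [0,0,0,0.125,-0.19,0,1]
    - [0,0,0,0.25,-0.38,0,1]
    - [0,0,0,0.375,-0.57,0,1]
    - [0,0,0,0.5,-0.765,0,1]
    - [0,0,0,0.5,-0.765,0,1]

```text
clock: 2.8
eef_pos: [308.2, -162.2, 231.6]
tcp_rot: [3.141, -0.001, 0.284]
contact_force: [0.1, -0.3, -0.1]
opening: -0.003
grasp_force: 0.0
```

```bash
python3 st.py
```

```text
[2.8, -0.4894, -0.1066, 2.1682, 0.0006, 1.0791, 0.7974, 308.1607, -162.2447, 231.6247, 3.1413, -0.001, 0.2837, -0.0027, 0.0758, -0.2843, -0.1449]
```

>>> carry_out:
  series:
    - [0,0,0,0.125,-0.19,0,1]
    - [0,0,0,0.25,-0.38,0,1]
    - [0,0,0,0.375,-0.57,0,1]
    - [0,0,0,0.5,-0.765,0,1]
    - [0,0,0,0.5,-0.765,0,1]

```text
clock: 3.42
eef_pos: [376.7, 55.8, 231.6]
tcp_rot: [3.142, -0.002, 0.282]
contact_force: [-1.6, -0.3, -0.5]
opening: 0.001
grasp_force: 0.0
```

```bash
python3 st.py
```

```text
[3.425, 0.143, -0.0463, 2.1142, 0.0002, 1.0722, 1.4312, 376.6821, 55.8013, 231.6425, 3.1416, -0.0015, 0.2825, 0.0007, -1.5753, -0.3247, -0.4668]
```

>>> carry_out:
  series:
    - [0,0,0,0.125,-0.19,0,1]
    - [0,0,0,0.25,-0.38,0,1]
    - [0,0,0,0.375,-0.57,0.1,1]
    - [0,0,0,0.5,-0.765,0.2,1]
    - [0,0,0,0.5,-0.765,0.4,1]
    - [0,0,0,0.5,-0.765,0.4,1]

```text
clock: 4.18
eef_pos: [441.2, 268.9, 128.2]
tcp_rot: [3.139, 0.007, 0.277]
contact_force: [-0.1, -0.7, 0.4]
opening: 0.001
grasp_force: 0.0
```

```bash
python3 st.py
```

```text
[4.175, 0.5448, 0.3192, 1.9498, -0.0007, 0.8802, 1.8391, 441.1806, 268.8742, 128.1501, 3.139, 0.0072, 0.2769, 0.001, -0.0561, -0.7372, 0.3502]
```

>>> carry_out:
  series:
    - [0,0,0,0,0,0.12,1]
    - [0,0,0,0,0,0.22,1]
    - [0,0,0,0,0,0.25,1]
    - [0,0,0,0,0,0.25,1]
    - [0,0,0,0,0,0.25,1]

```text
clock: 4.8
eef_pos: [443.5, 271.8, 70.2]
tcp_rot: [-3.141, -0.002, 0.277]
contact_force: [-0.1, -0.1, 0.1]
opening: -0.003
grasp_force: 0.0
```

```bash
python3 st.py; python3 - <<'E'
from h import *
cv2.imwrite("pics/b.png",np.hstack([cv2.resize(r.grab_frame(n)[:,:,::-1][y:y+60,x:x+60],(400,400),interpolation=cv2.INTER_CUBIC) for n,x,y in(("side",240,225),("top",215,255))]))
print(proj("side",[442,272,65]),proj("top",[442,272,65]))
E
```

```text
[4.8, 0.547, 0.4096, 1.9843, -0.0001, 0.7458, 1.8406, 443.4596, 271.8173, 70.2107, -3.1411, -0.0019, 0.2773, -0.0031, -0.101, -0.0933, 0.0917]
[266.48158155 254.76156559] [242.88995127 284.75486292]
```

View pics/b.png

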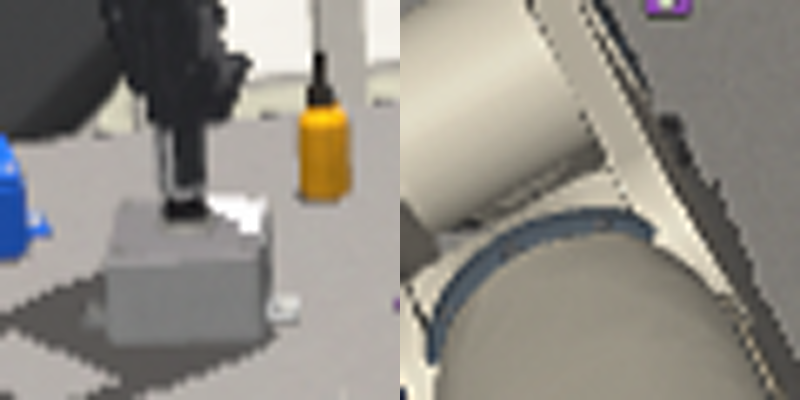

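The shut fingers stand right over the grey station's cap (crop px 185,208). I press stepwise.

>>> carry_out:
  series:
    - [0,0,0,0,0,0.015,1]
    - [0,0,0,0,0,0.025,1]
    - [0,0,0,0,0,0.035,1]
    - [0,0,0,0,0,0.037,1]
    - [0,0,0,0,0,0.037,1]

```text
clock: 5.52
eef_pos: [442.8, 272.0, 59.8]
tcp_rot: [-3.141, -0.001, 0.278]
contact_force: [-0.1, 0.1, 6.5]
opening: 0.004
grasp_force: 3.1
```

>>> carry_out:
  series:
    - [0,0,0,0,0,0.003,1]
    - [0,0,0,0,0,0.006,1]
    - [0,0,0,0,0,0.008,1]
    - [0,0,0,0,0,0.008,1]

```text
clock: 6.02
eef_pos: [442.9, 272.1, 59.4]
tcp_rot: [-3.141, -0.001, 0.278]
contact_force: [-5.7, -3.7, 28.0]
opening: 0.003
grasp_force: 14.5
```

>>> carry_out:
  series:
    - [0,0,0,0,0,-0.02,1]
    - [0,0,0,0,0,-0.1,1]
    - [0,0,0,0,0,-0.3,1]
    - [0,0,0,0,0,-0.5,1]
    - [0,0,0,0,0,-0.6,1]
    - [0,0,0,0,0,-0.6,1]

```text
clock: 6.78
eef_pos: [443.2, 272.3, 209.2]
tcp_rot: [-3.141, -0.003, 0.278]
contact_force: [-0.1, 0.9, -0.4]
opening: -0.002
grasp_force: 0.0
```

```bash
python3 st.py; cat > kin.py <<'E'
from h import *
from scipy.optimize import least_squares
D=np.loadtxt("log.txt"); D=np.vstack([D,[0,-1.295,.353,1.633,0,1.155,-.002,171.399,-601.041,231.281]+[0]*(D.shape[1]-10)])
def fk(p,q2,q3,q5):
    r0,h,L1,L2,e,L3=p;a=q2;b=q2+q3;c=b+q5
    return np.array([r0+L1*np.sin(a)+L2*np.sin(b)+e*np.cos(b)+L3*np.sin(c),h+L1*np.cos(a)+L2*np.cos(b)-e*np.sin(b)+L3*np.cos(c)])
P0=[0,300,450,450,0,250]
f=lambda p:np.concatenate([*( fk(p,d[2],d[3],d[5])-[np.hypot(d[7],d[8]),d[9]] for d in D),1e-3*(p-np.array(P0))])
s=least_squares(f,P0);p=s.x
if __name__=="__main__":
    print(p.round(1),abs(s.fun[:2*len(D)]).max())
    for tilt in (90,105,110,115,120,125,130,135,140):
      for (R,z) in((626,80),(665,215)):
        t=np.radians(tilt);g=lambda q:np.r_[fk(p,*q)-[R,z],300*(q.sum()-t)]
        u=least_squares(g,[.5,1.7,.3],bounds=([-.92,.06,-2.69],[2.1,2.66,2.69]));print(tilt,R,u.x.round(2),round(u.cost,2))
E
python3 kin.py
```

```text
[6.775, 0.548, 0.2127, 1.8806, 0.0001, 1.0449, 1.8409, 443.2498, 272.3102, 209.1821, -3.1407, -0.0032, 0.2779, -0.0018, -0.0714, 0.9295, -0.3671]
[2.000e-01 2.925e+02 5.676e+02 4.938e+02 5.800e+01 3.415e+02] 0.13462287997720068
90 626 [ 1.16  2.36 -1.95] 0.0
90 665 [ 0.75  2.4  -1.58] 0.0
105 626 [ 0.91  2.43 -1.5 ] 0.0
105 665 [ 0.48  2.4  -1.05] 0.0
110 626 [ 0.81  2.43 -1.32] 0.0
110 665 [ 0.41  2.38 -0.86] 0.0
115 626 [ 0.72  2.42 -1.14] 0.0
115 665 [ 0.34  2.34 -0.68] 0.0
120 626 [ 0.64  2.4  -0.95] 0.0
120 665 [ 0.29  2.31 -0.5 ] 0.0
125 626 [ 0.57  2.37 -0.76] 0.0
125 665 [ 0.25  2.26 -0.33] 0.0
130 626 [ 0.51  2.34 -0.58] 0.0
130 665 [ 0.22  2.21 -0.16] 0.0
135 626 [ 0.46  2.3  -0.4 ] 0.0
135 665 [ 0.21  2.15 -0.  ] 0.0
140 626 [ 0.43  2.25 -0.23] 0.0
140 665 [0.2  2.09 0.14] 0.0
```

The stop was reached at 28 N and the button is now released. I build a full kinematic model, because the wrist must flip to point the tool forward. A small sideways test tilt comes first, to calibrate that model.

```bash
cat > pl.py <<'E'
from h import *
from scipy.spatial.transform import Rotation as Ro
import json
def Rt(t,roll_ref):  # tool z along t, tool x closest to roll_ref
    t=np.array(t,float)/np.linalg.norm(t); x=np.array(roll_ref,float); x-=t*(x@t); x/=np.linalg.norm(x)
    return Ro.from_matrix(np.column_stack([x,np.cross(t,x),t]))
def row(P0,R0,P1,R1,g=1):
    return [float(v) for v in np.r_[((R0.inv()*R1).as_rotvec()/np.pi).round(4),(R0.inv().apply(np.array(P1)-P0)/250).round(4),g]]
def now():
    s=r.sense(); return s["eef_pos"],Ro.from_euler("xyz",s["tcp_rot"]),s["qpos"]
E
python3 - <<'E'
from pl import *
P,R,q=now(); P=np.array([442.2,271.8,207.5]); R=Ro.from_euler("xyz",[np.pi,0,.278])
az=.3
rad=np.array([np.cos(az),np.sin(az),0])
R1=Ro.from_rotvec(rad*np.radians(40))*R   # tilt down dir towards +lateral
print(R1.apply([0,0,1]),row(P,R,[400,130,330],R1))
E
```

```text
[-0.18995673  0.61407846 -0.76604444] [0.2222, -0.0049, -0.0, -0.318, 0.4991, -0.49, 1.0]
```

>>> carry_out:
  series:
    - [0.05,0,0,-0.08,0.12,-0.12,1]
    - [0.1,0,0,-0.16,0.25,-0.25,1]
    - [0.15,0,0,-0.24,0.38,-0.38,1]
    - [0.2,0,0,-0.32,0.5,-0.5,1]
    - [0.2,0,0,-0.32,0.5,-0.5,1]

```text
clock: 7.4
eef_pos: [400.6, 125.5, 331.8]
tcp_rot: [-2.512, 0.002, 0.268]
contact_force: [-0.1, -0.1, -0.4]
opening: -0.0
grasp_force: 0.0
```

```bash
python3 st.py; cat > ik.py <<'E'
from pl import *
from scipy.optimize import least_squares
R00=Ro.from_euler("y",np.pi)*Ro.from_euler("z",np.pi/2)*Ro.from_euler("x",np.pi)
def FK(p,q):
    r0,h,L1,L2,e,L3=p
    A=Ro.from_euler("z",q[0]); B=A*Ro.from_euler("y",q[1]); C=B*Ro.from_euler("y",q[2]); 
    D=C*Ro.from_euler("z",q[3])*Ro.from_euler("y",q[4]); E=D*Ro.from_euler("z",q[5])*R00
    return A.apply([r0,0,h])+B.apply([0,0,L1])+C.apply([e,0,L2])+D.apply([0,0,L3]),E
D=np.loadtxt("log.txt")
def res(p): return np.concatenate([FK(p,d[1:7])[0]-d[7:10] for d in D])
p=least_squares(res,[0,300,567,494,58,341]).x
lo=np.array([-2.63,-.92,.06,-1.3,0,-3.02]);hi=np.array([2.63,2.1,2.66,4.44,2.69,3.02])
def IK(P,R,q0):
    f=lambda q:np.r_[(FK(p,q)[0]-P)/100,3*(R.inv()*FK(p,q)[1]).as_rotvec()]
    u=least_squares(f,np.clip(q0,lo+1e-3,hi-1e-3),bounds=(lo,hi)); return u.x,u.cost
if __name__=="__main__":
    print(p.round(1),abs(res(p)).max().round(2)); d=D[-1]
    print((FK(p,d[1:7])[1].inv()*Ro.from_euler("xyz",d[10:13])).magnitude())
    for az in(0,-.3,.3,.6,.9):
      for tilt in(95,105,110,120):
        t=np.radians(tilt);z=[np.sin(t)*np.cos(az),np.sin(t)*np.sin(az),np.cos(t)]
        for nm,ref in(("x-y",[0,-1,0]),("xup",[0,0,1]),("xdn",[0,0,-1]),("x+y",[0,1,0])):
          a=IK([636,-72,78],Rt(z,ref),[-.1,.8,2.2,2.8,1.2,0]);b=IK([670,-72,210],Rt(z,ref),a[0])
          if a[1]<1e-6 and b[1]<1e-6: print(az,tilt,nm,a[0].round(2),b[0].round(2))
E
python3 ik.py
```

```text
[7.4, -0.154, 0.0544, 1.9307, 0.57, 1.4675, 0.9975, 400.6154, 125.4731, 331.7911, -2.5117, 0.0017, 0.2684, -0.0003, -0.1305, -0.106, -0.4334]
[  0.6 297.  568.9 494.6  60.2 345. ] 1.48
5.445733279501624e-16
0 95 x-y [-0.24  1.08  2.36  2.9   1.77 -0.07] [-0.22  0.69  2.39  2.92  1.42  0.01]
0 95 xup [-0.24  1.08  2.36  2.9   1.77 -1.64] [-0.22  0.69  2.39  2.92  1.42 -1.56]
0 95 xdn [-0.24  1.08  2.36  2.9   1.77  1.5 ] [-0.22  0.69  2.39  2.92  1.42  1.59]
0 105 x-y [-0.23  0.91  2.39  2.91  1.47 -0.04] [-0.21  0.51  2.38  2.91  1.06  0.06]
0 105 xup [-0.23  0.91  2.39  2.91  1.47 -1.61] [-0.21  0.51  2.38  2.91  1.06 -1.51]
0 105 xdn [-0.23  0.91  2.39  2.91  1.47  1.53] [-0.21  0.51  2.38  2.91  1.06  1.63]
0 110 x-y [-0.23  0.82  2.4   2.92  1.29 -0.02] [-0.21  0.43  2.36  2.89  0.88  0.09]
0 110 xup [-0.23  0.82  2.4   2.92  1.29 -1.59] [-0.21  0.43  2.36  2.89  0.88 -1.48]
0 110 xdn [-0.23  0.82  2.4   2.92  1.29  1.55] [-0.21  0.43  2.36  2.89  0.88  1.66]
0 120 x-y [-0.21  0.65  2.37  2.91  0.93  0.03] [-0.19  0.31  2.29  2.81  0.53  0.2 ]
0 120 xup [-0.21  0.65  2.37  2.91  
[... 4396 characters left out ...]
 110 x-y [-0.64  0.83  1.94  1.47  1.24  0.8 ] [-0.61  0.61  1.9   1.41  1.25  1.08]
0.9 110 xup [-0.64  0.83  1.94  1.47  1.24 -1.18] [-0.61  0.61  1.9   1.41  1.25 -0.9 ]
0.9 110 xdn [-0.64  0.83  1.94  1.47  1.24  1.96] [-0.61  0.61  1.9   1.41  1.25  2.24]
0.9 110 x+y [-0.64  0.83  1.94  1.47  1.24 -2.35] [-0.61  0.61  1.9   1.41  1.25 -2.07]
0.9 120 x-y [-0.6   0.73  1.95  1.38  1.07  1.09] [-0.56  0.52  1.88  1.27  1.12  1.4 ]
0.9 120 xup [-0.6   0.73  1.95  1.38  1.07 -1.05] [-0.56  0.52  1.88  1.27  1.12 -0.74]
0.9 120 xdn [-0.6   0.73  1.95  1.38  1.07  2.1 ] [-0.56  0.52  1.88  1.27  1.12  2.4 ]
0.9 120 x+y [-0.6   0.73  1.95  1.38  1.07 -2.05] [-0.56  0.52  1.88  1.27  1.12 -1.75]
```

```bash
cat > path.py <<'E'
from ik import *
from scipy.spatial.transform import Slerp
def legs(P0,R0,W,n=8):
    q=now()[2];out=[]
    for P1,R1 in W:
        S=Slerp([0,1],Ro.concatenate([R0,R1])); rows=[];mx=0;m5=9;mz=1e3;c=0
        for k in np.linspace(1/n,1,n):
            P=P0+k*(np.array(P1)-P0);R=S(k);qn,cc=IK(P,R,q);c=max(c,cc);mx=max(mx,(abs(qn-q)*8/np.array([2.22,2.22,2.79,3.14,3.14,3.14])).max());q=qn;m5=min(m5,q[4])
            mz=min(mz,(P-345*R.apply([0,0,1]))[2])
        print("to",np.round(P1,1),"q",q.round(2),"relspd",round(mx,2),"minj5",m5.round(2),"wristz",mz.round(),"cost",round(c,6),"ang",np.degrees((R0.inv()*R1).magnitude()).round(1))
        print("   row",row(P0,R0,P1,R1)); P0=np.array(P1,float);R0=R1
E
python3 - <<'E'
from path import *
print("plinth FR bottom",atz("side",376.9,340.5,0),"top55",atz("top",402,233,55),atz("top",281,230,55))
P0=np.array([442.2,271.8,207.5])+Ro.from_euler("xyz",[np.pi,0,.278]).apply(250*np.array([-.32,.5,-.5]))
R0=Ro.from_euler("xyz",[np.pi,0,.278])*Ro.from_rotvec([.2*np.pi,0,0])
print(P0,R0.as_euler("xyz"))
def T(tilt,az): t=np.radians(tilt);return [np.sin(t)*np.cos(az),np.sin(t)*np.sin(az),np.cos(t)]
RF=Rt(T(107,.15),[0,0,-1])
RM=Rt(T(110,1.2),[0,0,-1])
legs(P0,R0,[([430,100,300],RM),([460,-20,250],RF),([560,-72,66],RF),([605,-72,66],RF),([634,-72,66],RF)])
E
```

```text
plinth FR bottom [ 649.48714539 -247.50059949    0.        ] top55 [ 627.09539849 -265.36872214   55.        ] [633.54134765 149.53482207  55.        ]
[399.57562511 129.64458271 332.5       ] [-2.51327412  0.          0.278     ]
to [430 100 300] q [-0.57  0.22  2.28  1.2   1.41  2.2 ] relspd 0.43 minj5 1.41 wristz 418.0 cost 0.0 ang 119.3
   row [0.2887, -0.0123, 0.5964, 0.0845, 0.1957, 0.0185, 1.0]
to [460 -20 250] q [-0.55  0.13  2.66  2.25  0.98  1.88] relspd 0.49 minj5 0.98 wristz 351.0 cost 0.051352 ang 60.2
   row [0.317, -0.0151, 0.1061, 0.3261, -0.2858, -0.3111, 1.0]
to [560 -72  66] q [-0.48  0.96  2.48  2.54  1.52  1.39] relspd 0.61 minj5 1.1 wristz 167.0 cost 0.038131 ang 0.0
   row [0.0, 0.0, 0.0, 0.5973, -0.2654, 0.5637, 1.0]
to [605 -72  66] q [-0.41  0.92  2.41  2.6   1.43  1.47] relspd 0.03 minj5 1.43 wristz 167.0 cost 0.0 ang 0.0
   row [0.0, 0.0, 0.0, -0.052, -0.0269, 0.1702, 1.0]
to [634 -72  66] q [-0.38  0.9   2.36  2.63  1.37  1.51] relspd 0.02 minj5 1.37 wristz 167.0 cost 0.0 ang 0.0
   row [0.0, 0.0, 0.0, -0.0335, -0.0173, 0.1097, 1.0]
```

```bash
cat >> path.py <<'E'
def T(tilt,az): t=np.radians(tilt);return [np.sin(t)*np.cos(az),np.sin(t)*np.sin(az),np.cos(t)]
RF=Rt(T(107,.15),[0,0,-1])
RM=Rt(T(110,1.2),[0,0,-1])
E
python3 - <<'E'
from path import *
P0=np.array([442.2,271.8,207.5])+Ro.from_euler("xyz",[np.pi,0,.278]).apply(250*np.array([-.32,.5,-.5]))
R0=Ro.from_euler("xyz",[np.pi,0,.278])*Ro.from_rotvec([.2*np.pi,0,0])
RA=R0*Ro.from_rotvec((R0.inv()*RM).as_rotvec()/2)
legs(P0,R0,[([440,110,310],RA),([480,90,300],RM),([570,-30,220],RF),([580,-72,90],RF),([605,-72,66],RF),([634,-72,66],RF)])
E
```

```text
to [440 110 310] q [-0.38  0.27  1.99  0.89  1.54  1.58] relspd 0.19 minj5 1.49 wristz 485.0 cost 0.0 ang 59.6
   row [0.1444, -0.0061, 0.2982, 0.1339, 0.1499, 0.0023, 1.0]
to [480  90 300] q [-0.53  0.28  2.19  1.23  1.39  2.24] relspd 0.23 minj5 1.39 wristz 418.0 cost 0.0 ang 59.6
   row [0.1444, -0.0061, 0.2982, 0.1646, -0.0559, -0.0581, 1.0]
to [570 -30 220] q [-0.31  0.41  2.55  2.64  1.12  1.66] relspd 0.67 minj5 1.08 wristz 321.0 cost 0.0 ang 60.2
   row [0.317, -0.0151, 0.1061, 0.4091, -0.5095, -0.1884, 1.0]
to [580 -72  90] q [-0.45  0.87  2.47  2.57  1.43  1.46] relspd 0.23 minj5 1.17 wristz 191.0 cost 0.0 ang 0.0
   row [0.0, 0.0, 0.0, 0.4931, -0.1721, 0.1658, 1.0]
to [605 -72  66] q [-0.41  0.92  2.41  2.6   1.43  1.47] relspd 0.02 minj5 1.43 wristz 167.0 cost 0.0 ang 0.0
   row [0.0, 0.0, 0.0, 0.0629, -0.0149, 0.1226, 1.0]
to [634 -72  66] q [-0.38  0.9   2.36  2.63  1.37  1.51] relspd 0.02 minj5 1.37 wristz 167.0 cost 0.0 ang 0.0
   row [0.0, 0.0, 0.0, -0.0335, -0.0173, 0.1097, 1.0]
```

>>> carry_out:
  series:
    - [0.024,-0.001,0.05,0.02,0.025,0,1]
    - [0.048,-0.002,0.1,0.045,0.05,0,1]
    - [0.072,-0.003,0.15,0.067,0.075,0,1]
    - [0.096,-0.004,0.2,0.09,0.1,0,1]
    - [0.12,-0.005,0.25,0.11,0.125,0,1]
    - [0.144,-0.006,0.298,0.134,0.15,0,1]
    - [0.144,-0.006,0.298,0.134,0.15,0,1]

```text
clock: 8.28
eef_pos: [439.3, 110.5, 308.4]
tcp_rot: [-2.28, 0.677, -0.42]
contact_force: [0.1, -0.6, -0.8]
opening: -0.0
grasp_force: 0.0
```

>>> carry_out:
  series:
    - [0.024,-0.001,0.05,0.027,-0.01,-0.01,1]
    - [0.048,-0.002,0.1,0.055,-0.019,-0.019,1]
    - [0.072,-0.003,0.15,0.082,-0.028,-0.029,1]
    - [0.096,-0.004,0.2,0.11,-0.037,-0.039,1]
    - [0.12,-0.005,0.25,0.137,-0.046,-0.048,1]
    - [0.144,-0.006,0.298,0.165,-0.056,-0.058,1]
    - [0.144,-0.006,0.298,0.165,-0.056,-0.058,1]

```text
clock: 9.15
eef_pos: [479.5, 90.9, 300.1]
tcp_rot: [-3.133, 1.219, -1.928]
contact_force: [0.5, -0.2, -0.4]
opening: 0.004
grasp_force: 0.0
```

```bash
python3 st.py; python3 - <<'E'
from path import *
P,R,q=now(); legs(P,R,[([570,-30,220],RF),([580,-72,90],RF),([605,-72,66],RF)])
E
```

```text
[9.15, -0.5254, 0.2784, 2.1866, 1.2273, 1.3941, 2.2466, 479.4556, 90.9308, 300.0821, -3.1325, 1.2189, -1.9278, 0.004, 0.5363, -0.2426, -0.3514]
to [570 -30 220] q [-0.31  0.4   2.55  2.64  1.11  1.66] relspd 0.67 minj5 1.08 wristz 321.0 cost 0.0 ang 60.5
   row [0.3181, -0.0154, 0.1079, 0.4133, -0.5102, -0.1916, 1.0]
to [580 -72  90] q [-0.44  0.86  2.47  2.57  1.43  1.47] relspd 0.23 minj5 1.16 wristz 191.0 cost 0.0 ang 0.0
   row [0.0, 0.0, 0.0, 0.4931, -0.1721, 0.1658, 1.0]
to [605 -72  66] q [-0.41  0.91  2.41  2.6   1.42  1.48] relspd 0.02 minj5 1.42 wristz 167.0 cost 0.0 ang 0.0
   row [0.0, 0.0, 0.0, 0.0629, -0.0149, 0.1226, 1.0]
```

>>> carry_out:
  series:
    - [0.045,-0.002,0.015,0.058,-0.073,-0.027,1]
    - [0.09,-0.004,0.03,0.117,-0.145,-0.054,1]
    - [0.136,-0.006,0.045,0.175,-0.218,-0.081,1]
    - [0.181,-0.009,0.061,0.234,-0.29,-0.108,1]
    - [0.226,-0.011,0.076,0.292,-0.364,-0.135,1]
    - [0.272,-0.013,0.091,0.35,-0.437,-0.161,1]
    - [0.317,-0.015,0.107,0.41,-0.51,-0.189,1]
    - [0.317,-0.015,0.107,0.41,-0.51,-0.189,1]

```text
clock: 10.15
eef_pos: [571.3, -27.8, 220.2]
tcp_rot: [-3.133, 1.273, -2.977]
contact_force: [-0.5, 0.4, 0.9]
opening: 0.0
grasp_force: 0.0
```

```bash
python3 st.py; python3 - <<'E'
from path import *
P,R,q=now(); print("mine",(R.inv()*RF).as_rotvec()); legs(P,R,[([580,-72,90],RF),([605,-72,66],RF),([634,-72,66],RF)])
E
```

```text
[10.15, -0.3138, 0.4008, 2.546, 2.6345, 1.1007, 1.6667, 571.2871, -27.8109, 220.1601, -3.1333, 1.2728, -2.9767, 0.0, -0.4795, 0.4153, 0.9197]
mine [ 0.00600585 -0.00131934  0.0043774 ]
to [580 -72  90] q [-0.44  0.86  2.46  2.57  1.42  1.47] relspd 0.23 minj5 1.15 wristz 191.0 cost 0.0 ang 0.4
   row [0.0019, -0.0004, 0.0014, 0.4961, -0.1788, 0.1595, 1.0]
to [605 -72  66] q [-0.41  0.91  2.4   2.6   1.42  1.48] relspd 0.02 minj5 1.42 wristz 167.0 cost 0.0 ang 0.0
   row [0.0, 0.0, 0.0, 0.0629, -0.0149, 0.1226, 1.0]
to [634 -72  66] q [-0.37  0.89  2.35  2.63  1.36  1.52] relspd 0.02 minj5 1.36 wristz 167.0 cost 0.0 ang 0.0
   row [0.0, 0.0, 0.0, -0.0335, -0.0173, 0.1097, 1.0]
```

>>> carry_out:
  series:
    - [0,0,0,0.12,-0.045,0.04,1]
    - [0,0,0,0.25,-0.09,0.08,1]
    - [0,0,0,0.37,-0.134,0.12,1]
    - [0,0,0,0.496,-0.179,0.16,1]
    - [0,0,0,0.528,-0.186,0.22,1]
    - [0,0,0,0.559,-0.194,0.282,1]
    - [0,0,0,0.559,-0.194,0.282,1]

```text
clock: 11.02
eef_pos: [605.5, -73.7, 67.2]
tcp_rot: [-3.138, 1.275, -2.985]
contact_force: [-0.2, -0.1, -0.3]
opening: 0.0
grasp_force: 0.0
```

```bash
python3 st.py; python3 - <<'E'
from h import *
cv2.imwrite("pics/c.png",np.hstack([cv2.resize(r.grab_frame(n)[:,:,::-1][y:y+100,x:x+80],(400,500),interpolation=cv2.INTER_CUBIC) for n,x,y in(("side",320,240),("top",310,180))]))
E
```

```text
[11.025, -0.4188, 0.9054, 2.4023, 2.59, 1.4161, 1.4792, 605.5407, -73.6895, 67.1638, -3.1385, 1.2755, -2.9852, 0.0002, -0.1689, -0.1312, -0.2641]
```

View pics/c.png

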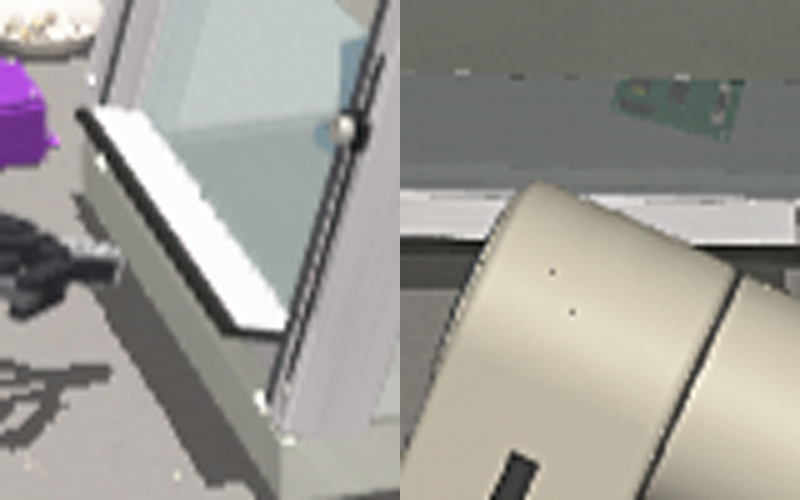

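The side view shows the fingertip (crop px 120,262) in front of and below the lip nose, clear of the plinth. Next I get unit steps in tool axes.

```bash
python3 - <<'E'
from pl import *
P,R,q=now(); print("fwd10",R.inv().apply([10/250,0,0]).round(4),"up10",(R.inv().apply([.2588,-.005,.966])*10/250).round(4),"z10",R.inv().apply([0,0,.04]).round(4))
E
```

```text
fwd10 [-0.0115 -0.0061  0.0378] up10 [-0.0399 -0.0018 -0.0015] z10 [-0.0383 -0.     -0.0117]
```

Forward 27 mm, gently.

>>> carry_out:
  series:
    - [0,0,0,-0.01,-0.005,0.034,1]
    - [0,0,0,-0.02,-0.011,0.068,1]
    - [0,0,0,-0.027,-0.014,0.09,1]
    - [0,0,0,-0.031,-0.0165,0.102,1]
    - [0,0,0,-0.031,-0.0165,0.102,1]

```text
clock: 11.75
eef_pos: [631.2, -74.6, 66.4]
tcp_rot: [3.141, 1.273, -2.991]
contact_force: [0.5, -0.8, 0.1]
opening: -0.0
grasp_force: 0.0
```

>>> carry_out:
  series:
    - [0,0,0,-0.008,0,0,1]
    - [0,0,0,-0.016,0,0,1]
    - [0,0,0,-0.024,-0.001,-0.001,1]
    - [0,0,0,-0.032,-0.0015,-0.001,1]
    - [0,0,0,-0.04,-0.002,-0.0015,1]
    - [0,0,0,-0.04,-0.002,-0.0015,1]

```text
clock: 12.5
eef_pos: [633.8, -74.8, 76.2]
tcp_rot: [-3.141, 1.273, -2.991]
contact_force: [0.7, -0.2, -0.4]
opening: -0.005
grasp_force: 0.0
```

>>> carry_out:
  series:
    - [0,0,0,-0.006,0,0,1]
    - [0,0,0,-0.012,0,0,1]
    - [0,0,0,-0.018,-0.001,-0.001,1]
    - [0,0,0,-0.024,-0.001,-0.001,1]
    - [0,0,0,-0.024,-0.001,-0.001,1]

```text
clock: 13.12
eef_pos: [635.2, -74.7, 81.8]
tcp_rot: [3.141, 1.273, -2.991]
contact_force: [0.3, 0.6, -2.4]
opening: -0.002
grasp_force: 1.3
```

>>> carry_out:
  series:
    - [0,0,0,-0.006,0,0,1]
    - [0,0,0,-0.012,-0.001,0,1]
    - [0,0,0,-0.018,-0.001,-0.001,1]
    - [0,0,0,-0.024,-0.001,-0.001,1]
    - [0,0,0,-0.03,-0.0015,-0.001,1]
    - [0,0,0,-0.04,-0.002,-0.0015,1]
    - [0,0,0,-0.06,-0.003,-0.002,1]
    - [0,0,0,-0.08,-0.004,-0.003,1]

```text
clock: 14.12
eef_pos: [640.4, -74.9, 101.4]
tcp_rot: [3.141, 1.273, -2.992]
contact_force: [-0.8, 1.2, -5.0]
opening: 0.002
grasp_force: 1.8
```

>>> carry_out:
  series:
    - [0,0,0,-0.025,-0.001,-0.001,1]
    - [0,0,0,-0.06,-0.003,-0.002,1]
    - [0,0,0,-0.1,-0.0045,-0.004,1]
    - [0,0,0,-0.14,-0.006,-0.005,1]
    - [0,0,0,-0.18,-0.008,-0.007,1]
    - [0,0,0,-0.215,-0.01,-0.008,1]
    - [0,0,0,-0.24,-0.011,-0.009,1]
    - [0,0,0,-0.25,-0.011,-0.0095,1]

```text
clock: 15.12
eef_pos: [657.1, -75.6, 162.3]
tcp_rot: [-3.141, 1.274, -2.991]
contact_force: [-0.4, -0.0, -2.8]
opening: -0.002
grasp_force: 1.6
```

```bash
python3 st.py; python3 - <<'E'
from h import *
im=r.grab_frame("side");cv2.imwrite("pics/sd.png",im[:,:,::-1])
tt=r.grab_frame("top");cv2.imwrite("pics/td.png",tt[:,:,::-1])
cv2.imwrite("pics/d.png",np.hstack([cv2.resize(i[:,:,::-1][y:y+75,x:x+50],(400,600),interpolation=cv2.INTER_CUBIC) for i,x,y in((im,360,245),(tt,375,180))]))
E
```

```text
[15.125, -0.3622, 0.6108, 2.3532, 2.5942, 1.1207, 1.6668, 657.0848, -75.637, 162.3227, -3.1408, 1.2741, -2.9908, -0.0022, -0.4196, -0.0015, -2.7529]
```

View pics/d.png

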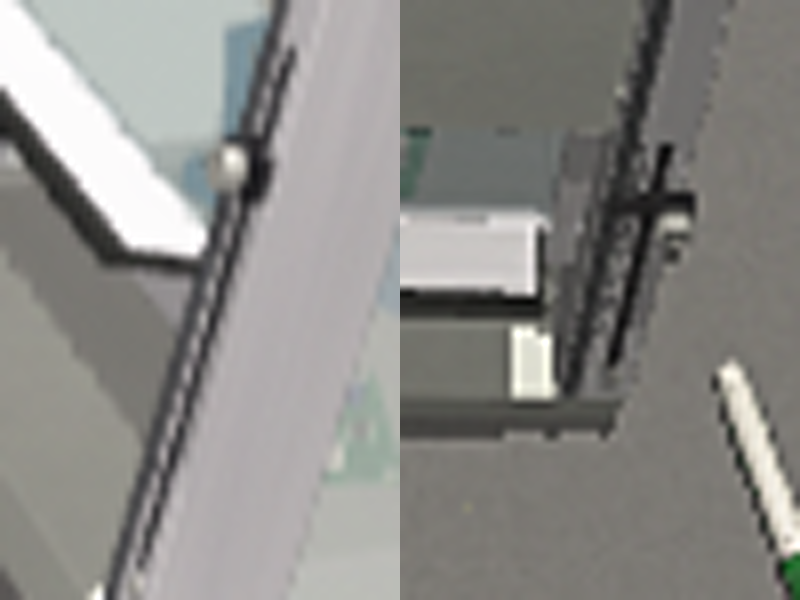

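The sash is about 85 mm up. In the crop the lip root end is at side (385.6,276.6), and the pointer screw at (388.8,265.6). I zoom in for an accurate pointer level.

```bash
python3 - <<'E'
from h import *
im=cv2.imread("pics/sd.png");tt=cv2.imread("pics/td.png")
cv2.imwrite("pics/e.png",np.hstack([cv2.resize(i[y:y+36,x:x+25],(400,576),interpolation=cv2.INTER_NEAREST) for i,x,y in((im,372,252),(tt,388,194))]))
for n in("side","top"):
  for l in("pointer","pointer_tip"):
    for d in r.silhouettes(n,l)[:3]:
        ys,xs=np.nonzero(d["region"]); print(n,l,round(d["score"],2),np.round(d["position"],1),xs.min(),xs.max(),ys.min(),ys.max(),len(xs))
E
```

```text
side pointer 0.55 [265.3 387.4] 385 394 262 271 85
side pointer_tip 0.62 [265.2 391.4] 386 393 263 269 46
top pointer_tip 0.57 [207.3 346.6] 295 399 194 219 2349
top pointer_tip 0.44 [206.8 408.4] 404 411 204 210 43
```

View pics/e.png

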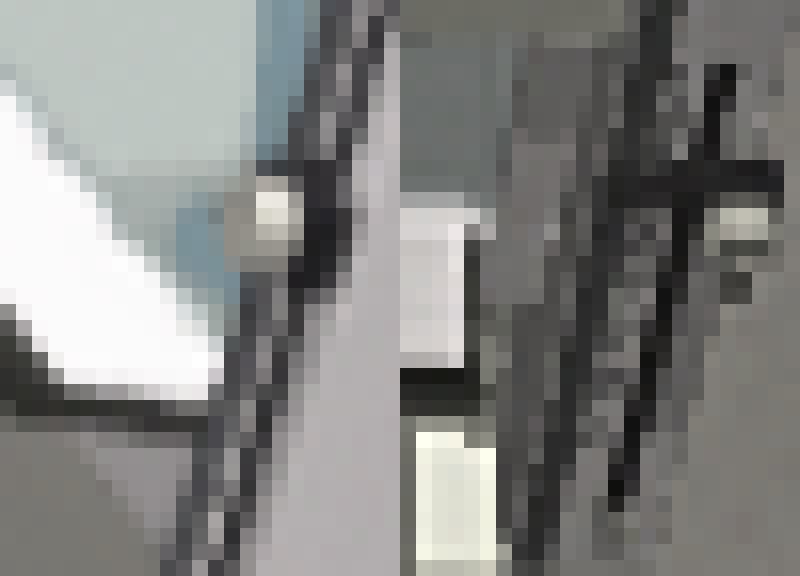

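```bash
cat > fit2.py <<'E'
from h import *
from scipy.optimize import least_squares
up=np.array([.2588,0,.9659]); out=np.array([-.9659,0,.2588]);Y=np.array([0,1,0])
c=lambda p:(np.cos(p[2]),np.sin(p[2]))
def H(p,q): a,b=c(p); return np.array([p[0]+a*q[0]-b*q[1],p[1]+b*q[0]+a*q[1],q[2]])
# p: x,y,yaw (frame at nose lower mid), z nose, s1, pointer s, tip y,tip out, screw y,out, clampR y
def pts(p,s):
    n=np.array([0,0,p[3]])+s*up; rt=n-40*out
    return dict(ntL=n+11*up+150*Y,ntR=n+11*up-150*Y,nlR=n-150*Y,nlL=n+150*Y,rtL=rt+11*up+150*Y,rtR=rt+11*up-150*Y,nose=n,root=rt+5.5*up-150*Y)
def allp(p):
    d={k+"0":H(p,v) for k,v in pts(p,0).items()}; d.update({k+"1":H(p,v) for k,v in pts(p,p[4]).items()})
    b=np.array([0,0,p[3]])-40*out+5.5*up+p[5]*up
    d.update(tip=H(p,b+p[6]*Y+p[7]*out),screw=H(p,b+p[8]*Y+p[9]*out)); return d
obs=[("ntL0","top",301.6,227.4),("ntR0","top",389,229),("rtL0","top",301,218.4),("rtR0","top",391,220),("ntR0","side",366.9,305.6),("nlR0","side",365,307),("ntL0","side",337.3,262),
("nlR1","side",373.1,277.9),("ntR1","side",375.6,275.9),("rtR1","top",392.7,206.8),("ntR1","top",392.4,217.2),("nlR1","top",393,220),
("tip","top",401.3,206),("tip","side",389.5,262.6),("screw","top",409.5,208.3),("screw","side",388.6,265.9)]
def f(p): 
    d=allp(p); return np.r_[np.ravel([proj(n,d[k])-[u,v] for k,n,u,v in obs]),(p[4]-84.7)/2,(p[3]-92)/2]
if __name__=="__main__":
    s=least_squares(f,[625,-72,-.02,92,85,130,-170,10,-195,20],loss="soft_l1",x_scale=[10,10,.05,10,10,10,10,10,10,10])
    print(s.x.round(2))
    for o,e in zip(obs,f(s.x)[:2*len(obs)].reshape(-1,2).round(1)): print(o,e)
    J=s.jac; print("sd/px",np.sqrt(np.diag(np.linalg.inv(J.T@J))).round(2))
    for k in("tip","screw"): print(k,allp(s.x)[k].round(1), tri([o[1:] for o in obs if o[0]==k]).round(1))
E
python3 fit2.py
```

```text
[ 6.2713e+02 -7.0930e+01 -1.0000e-02  9.1110e+01  8.5350e+01  1.4060e+02
 -1.7172e+02  2.1320e+01 -1.9648e+02  3.1890e+01]
('ntL0', 'top', 301.6, 227.4) [-0.7  0.3]
('ntR0', 'top', 389, 229) [1.4 0.7]
('rtL0', 'top', 301, 218.4) [ 0.4 -1.2]
('rtR0', 'top', 391, 220) [-0.8 -0.8]
('ntR0', 'side', 366.9, 305.6) [-0.4 -1.4]
('nlR0', 'side', 365, 307) [0.5 0.8]
('ntL0', 'side', 337.3, 262) [-0.8 -1.7]
('nlR1', 'side', 373.1, 277.9) [0.5 1.5]
('ntR1', 'side', 375.6, 275.9) [-1.  -0.3]
('rtR1', 'top', 392.7, 206.8) [ 0.1 -0.1]
('ntR1', 'top', 392.4, 217.2) [0.7 0.4]
('nlR1', 'top', 393, 220) [-0.2 -0.8]
('tip', 'top', 401.3, 206) [ 0.2 -1. ]
('tip', 'side', 389.5, 262.6) [-0.7  0.1]
('screw', 'top', 409.5, 208.3) [ 0.  -0.2]
('screw', 'side', 388.6, 265.9) [-0.2  0.1]
sd/px [1.52 1.49 0.01 1.71 1.76 2.62 3.34 3.71 3.2  2.98]
tip [ 680.6 -243.4  227.4] [ 679.9 -243.4  226.9]
screw [ 670.  -268.   230.1] [ 669.9 -268.1  230.4]
```

The tip and screw triangulations agree on s ≈ 140 mm; my first tip pick was low. I push to about 132 and measure again near level.

>>> carry_out:
  series:
    - [0,0,0,-0.02,-0.001,-0.001,1]
    - [0,0,0,-0.05,-0.002,-0.002,1]
    - [0,0,0,-0.085,-0.004,-0.003,1]
    - [0,0,0,-0.12,-0.0055,-0.0045,1]
    - [0,0,0,-0.15,-0.007,-0.0055,1]
    - [0,0,0,-0.172,-0.008,-0.0065,1]
    - [0,0,0,-0.184,-0.008,-0.007,1]
    - [0,0,0,-0.184,-0.008,-0.007,1]

```text
clock: 16.42
eef_pos: [669.1, -75.6, 206.8]
tcp_rot: [-3.141, 1.275, -2.99]
contact_force: [-0.2, -0.2, -0.0]
opening: 0.003
grasp_force: 0.1
```

```bash
python3 st.py; python3 - <<'E'
from h import *
im=r.grab_frame("side")[:,:,::-1];cv2.imwrite("pics/se.png",im)
tt=r.grab_frame("top")[:,:,::-1];cv2.imwrite("pics/te.png",tt)
cv2.imwrite("pics/f.png",np.hstack([cv2.resize(i[y:y+36,x:x+25],(400,576),interpolation=cv2.INTER_NEAREST) for i,x,y in((im,374,245),(tt,388,189))]))
E
```

```text
[16.425, -0.3511, 0.492, 2.3326, 2.5641, 1.002, 1.7494, 669.0619, -75.5639, 206.8327, -3.1407, 1.2747, -2.99, 0.0029, -0.1999, -0.225, -0.0224]
```

View pics/f.png

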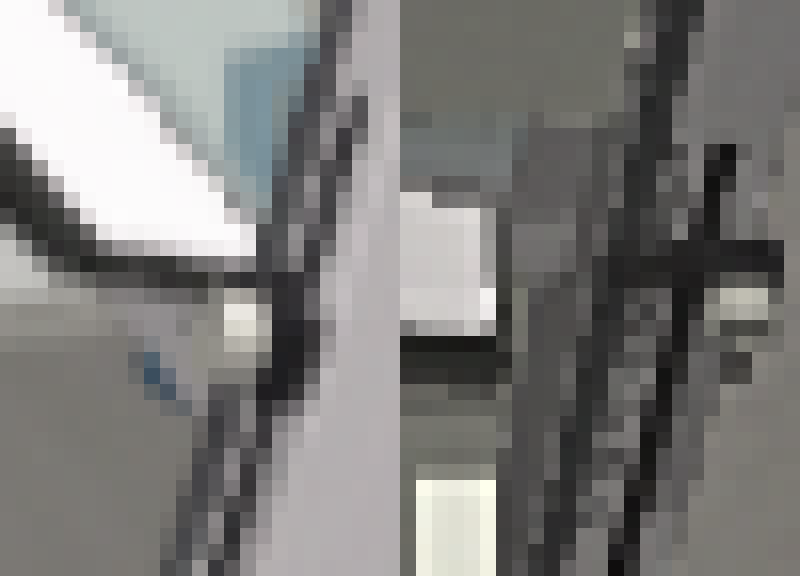

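```bash
python3 - <<'E'
import fit2
from fit2 import *
ap=fit2.allp
def allp(p):
    d=ap(p); d.update({k+"2":H(p,v) for k,v in pts(p,p[10]).items()}); return d
obs=[("nlL0","top",301.6,228.6),("nlR0","top",389.3,230.3),("rtL0","top",301,218.4),("rtR0","top",391,220),("nlR0","side",365,307.6),
("nlR1","side",373.3,279),("rtR1","top",392.7,206.8),("nlR1","top",393,220),
("nlR2","side",379.6,263.2),("rtR2","top",394.2,201),("nlR2","top",394.9,212.9),
("tip","top",401.3,206),("tip","side",389.5,262.6),("screw","top",409.5,208.3),("screw","side",388.6,265.9)]
def f(p):
    d=allp(p); return np.r_[np.ravel([proj(n,d[k])-[u,v] for k,n,u,v in obs]),(p[4]-84.7)/1,(p[10]-131)/1,(p[3]-92)/2]
s=least_squares(f,[625,-72,-.02,92,85,130,-170,10,-195,20,131],loss="soft_l1",x_scale=[10,10,.05,10,10,10,10,10,10,10,10])
print(s.x.round(2))
for o,e in zip(obs,f(s.x)[:2*len(obs)].reshape(-1,2).round(1)): print(o,e)
for only in("tip","screw"):
    P=tri([o[1:] for o in obs if o[0]==only]); root=allp(s.x)["root0"]; a,b=c(s.x); u=np.array([a*.2588,b*.2588,.9659]); print(only,P.round(1),"s=",((P-root)@u).round(1))
E
```

```text
[ 6.2590e+02 -7.1390e+01 -1.0000e-02  9.2320e+01  8.4760e+01  1.3968e+02
 -1.7134e+02  2.0070e+01 -1.9609e+02  3.0680e+01  1.3101e+02]
('nlL0', 'top', 301.6, 228.6) [-0.5  0.9]
('nlR0', 'top', 389.3, 230.3) [1.  1.2]
('rtL0', 'top', 301, 218.4) [ 0.5 -0.9]
('rtR0', 'top', 391, 220) [-0.7 -0.6]
('nlR0', 'side', 365, 307.6) [ 0.2 -0. ]
('nlR1', 'side', 373.3, 279) [-0.1  0.3]
('rtR1', 'top', 392.7, 206.8) [0.2 0.2]
('nlR1', 'top', 393, 220) [-0.1 -0.5]
('nlR2', 'side', 379.6, 263.2) [-1.9  0.3]
('rtR2', 'top', 394.2, 201) [ 0.3 -1.2]
('nlR2', 'top', 394.9, 212.9) [-0.5 -0.3]
('tip', 'top', 401.3, 206) [ 0.2 -1. ]
('tip', 'side', 389.5, 262.6) [-0.7  0.1]
('screw', 'top', 409.5, 208.3) [ 0.  -0.2]
('screw', 'side', 388.6, 265.9) [-0.2  0.1]
tip [ 679.9 -243.4  226.9] s= 139.1
screw [ 669.9 -268.1  230.4] s= 139.9
```

Estimates agree on a target of 139.5 ± 1.5, with the sash now at about 131.5. A gentle final push follows, then I check.

>>> carry_out:
  series:
    - [0,0,0,-0.005,0,0,1]
    - [0,0,0,-0.011,-0.0005,0,1]
    - [0,0,0,-0.017,-0.0008,-0.0006,1]
    - [0,0,0,-0.022,-0.001,-0.0008,1]
    - [0,0,0,-0.026,-0.0012,-0.001,1]
    - [0,0,0,-0.029,-0.0013,-0.0011,1]
    - [0,0,0,-0.031,-0.0014,-0.0012,1]
    - [0,0,0,-0.031,-0.0014,-0.0012,1]

```text
clock: 17.52
eef_pos: [670.8, -75.6, 213.6]
tcp_rot: [3.141, 1.273, -2.991]
contact_force: [1.2, 1.4, -3.4]
opening: -0.002
grasp_force: 1.3
```

```bash
python3 st.py; python3 - <<'E'
from h import *
im=r.grab_frame("side")[:,:,::-1];cv2.imwrite("pics/sf.png",im)
tt=r.grab_frame("top")[:,:,::-1];cv2.imwrite("pics/tf.png",tt)
cv2.imwrite("pics/g.png",np.hstack([cv2.resize(i[y:y+36,x:x+25],(400,576),interpolation=cv2.INTER_NEAREST) for i,x,y in((im,374,245),(tt,388,189))]))
# sub-pixel vertical registration of the lip between shots, mid-lip columns
a,b,c0,d=[cv2.imread(f"pics/{n}.png",0).astype(np.float32) for n in("side0","sd","se","sf")]
for nm,i in(("s0",a),("s1",b),("s2",c0),("s3",d)):
    o=[]
    for u in(370,374,378):
        col=i[230:320,u]; k=np.nonzero(col>235)[0]
        if len(k): j=k[-1]; hi,lo=col[j-1:j+1].mean(),col[j+1:j+5].min(); th=(hi+lo)/2; m=j
        else: o.append(None);continue
        while col[m]>th:m+=1
        o.append(round(float(230+m-1+(col[m-1]-th)/(col[m-1]-col[m])),2))
    print(nm,o)
E
```

```text
[17.525, -0.3494, 0.4734, 2.3284, 2.5575, 0.9812, 1.7644, 670.7768, -75.6016, 213.6392, 3.1412, 1.2733, -2.9914, -0.0018, 1.1674, 1.4463, -3.4248]
s0 [305.18, 305.53, None]
s1 [268.58, 273.64, 276.05]
s2 [318.43, 252.59, 257.54]
s3 [318.42, 249.6, 253.95]
```

View pics/g.png

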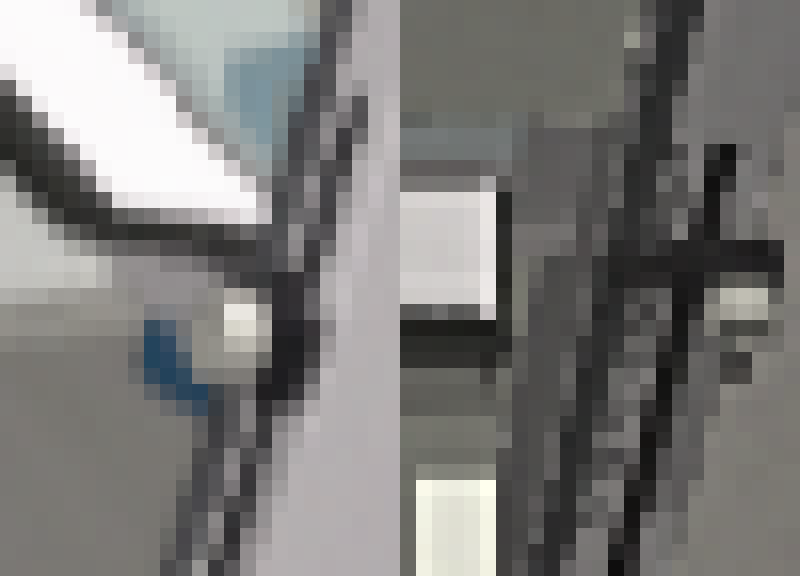

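```bash
python3 - <<'E'
from fit2 import *
p=np.array([625.9,-71.39,-.012,92.32,84.76,139.6,-171.3,20,-196,30.7])
for s in(0,85,131,132.5,138,139.6,141):
    d={k:H(p,v) for k,v in pts(p,s).items()}
    print(s,*[f"{k}-{n}:{proj(n,d[k]).round(1)}" for k,n in(("nlR","side"),("ntR","side"),("root","side"),("rtR","top"),("nlR","top"))])
print("tip",proj("side",allp(p)["tip"]),proj("top",allp(p)["tip"]))
# edge tracks: lower boundary of rubber and back edge of lip in each shot, side, averaged along lip by shifting along slope dir
ims=[cv2.GaussianBlur(cv2.imread(f"pics/{n}.png",0).astype(np.float32),(0,0),.6) for n in("side0","sd","se","sf")]
def prof(im,s,y): # sample intensities along up dir of lip back top edge
    n=np.array([0,0,p[3]])-40*out+11*up+y*Y
    return np.array([proj("side",H(p,n+(s+t)*up)) for t in np.arange(-25,25.1,.5)],np.float32)
for im,s,nm in zip(ims,(0,85,131,138.5),("s0","s1","s2","s3")):
    o=[]
    for y in(-40,-60,-80,-100,-120):
        q=prof(im,s,y); v=cv2.remap(im,q[:,:1].copy(),q[:,1:].copy(),cv2.INTER_LINEAR).ravel(); g=np.gradient(v); k=g.argmin(); w=np.clip(-g[max(0,k-6):k+7],0,None); o.append(s+ -25+.5*(w*np.arange(max(0,k-6),k+7)[:len(w)]).sum()/w.sum())
    print(nm,np.round(o,1),"median",np.median(o).round(1))
E
```

```text
0 nlR-side:[365.2 307.6] ntR-side:[366.2 303.9] root-side:[379.2 307.2] rtR-top:[390.3 219.4] nlR-top:[390.3 231.4]
85 nlR-side:[373.3 279.2] ntR-side:[374.3 275.4] root-side:[387.4 279. ] rtR-top:[392.9 207. ] nlR-top:[392.9 219.4]
131 nlR-side:[377.8 263.4] ntR-side:[378.8 259.6] root-side:[392.  263.3] rtR-top:[394.5 199.8] nlR-top:[394.4 212.5]
132.5 nlR-side:[377.9 262.9] ntR-side:[379.  259.1] root-side:[392.2 262.8] rtR-top:[394.5 199.6] nlR-top:[394.5 212.3]
138 nlR-side:[378.4 261. ] ntR-side:[379.5 257.2] root-side:[392.7 260.9] rtR-top:[394.7 198.7] nlR-top:[394.7 211.5]
139.6 nlR-side:[378.6 260.5] ntR-side:[379.7 256.7] root-side:[392.9 260.4] rtR-top:[394.7 198.5] nlR-top:[394.7 211.2]
141 nlR-side:[378.7 260. ] ntR-side:[379.8 256.2] root-side:[393.  259.9] rtR-top:[394.8 198.2] nlR-top:[394.8 211. ]
tip [388.8568546 262.6933319] [401.494842   204.95955698]
s0 [-1.  -1.4 -1.  -1.2 -1. ] median -1.0
s1 [84.  86.  84.3 86.7 85.4] median 85.4
s2 [129.2 129.9 128.5 106.6 127.1] median 128.5
s3 [133.8 134.8 135.1 132.9 134.8] median 134.8
```

```bash
cat > edge.py <<'E'
from fit2 import *
p=np.array([625.9,-71.39,-.012,92.32,84.76,139.6,-171.3,20,-196,30.7])
def track(cam,names,S):
    for n,s in zip(names,S):
        im=cv2.imread(f"pics/{n}.png",0).astype(np.float32); o=[]
        for y in range(-145,-99,3):
            b=np.array([0,0,p[3]])+11*up+y*Y; t=np.arange(-14,14.1,.25)
            q=np.array([proj(cam,H(p,b+(s+k)*up)) for k in t],np.float32)
            v=cv2.remap(im,q[:,:1].copy(),q[:,1:].copy(),cv2.INTER_LINEAR).ravel(); g=np.clip(np.gradient(v),0,None); k=g[8:-8].argmax()+8
            w=slice(max(0,k-14),k+15); o.append(s+(g[w]*t[w]).sum()/g[w].sum())
        print(cam,n,np.median(o).round(2),np.std(o).round(2))
E
python3 - <<'E'
from edge import *
track("side",("side0","sd","se","sf"),(0,85,131,138)); track("top",("top0","td","te","tf"),(0,85,131,138))
E
```

```text
Traceback (most recent call last):
  File "edge.py", line 8, in track
    q=np.array([proj(cam,H(p,b+(s+k)*up)) for k in t],np.float32)
                ~~~~^^^^^^^^^^^^^^^^^^^^^
  File "h.py", line 6, in proj
    K,T,_=cal(n); p=(np.linalg.inv(T)@np.append(P,1))[:3]; q=K@np.array([p[0],-p[1],-p[2]]); return q[:2]/q[2]
          ~~~^^^
  File "h.py", line 4, in cal
    c=r.get_calibration(n); return np.array(c["K"],float),np.array(c["pose"],float),c
ValueError: time passes only in moves, steps and waits
```

Too many calibration calls were made, so I cache them.

```bash
sed -i 's/^def cal(n):/import functools\n@functools.lru_cache(None)\ndef cal(n):/' h.py; python3 - <<'E'
from edge import *
track("side",("side0","sd","se","sf"),(0,85,131,138)); track("top",("top0","td","te","tf"),(0,85,131,138))
E
```

```text
side side0 1.36 0.46
side sd 88.26 0.51
side se 133.83 0.27
side sf 140.89 0.39
top top0 9.1 0.87
top td 96.39 1.59
top te 141.16 1.31
top tf 149.27 1.32
```

Edge tracking gives the sash travel relative to shut as 139.5 mm (side) and 140.2 mm (top). The pointer estimate is 139.1–139.9, so it is level. I back off downwards first, then out.

>>> carry_out:
  series:
    - [0,0,0,0.015,0.001,0,1]
    - [0,0,0,0.04,0.002,0.001,1]
    - [0,0,0,0.06,0.003,0.002,1]
    - [0,0,0,0.06,0.003,-0.05,1]
    - [0,0,0,0.06,0.003,-0.15,1]
    - [0,0,0,0.06,0.003,-0.25,1]
    - [0,0,0,0.06,0.003,-0.25,1]
    - [0,0,0,0.06,0.003,-0.25,1]

```text
clock: 18.62
eef_pos: [607.6, -84.9, 217.9]
tcp_rot: [-3.141, 1.274, -2.991]
contact_force: [0.9, 0.3, 0.1]
opening: 0.001
grasp_force: 0.0
```

```bash
python3 st.py; python3 - <<'E'
from edge import *
for n in("side","top"): cv2.imwrite(f"pics/{n}9.png",r.grab_frame(n)[:,:,::-1])
track("side",("side9",),(139,)); track("top",("top9",),(139,))
a=cv2.imread("pics/side9.png")
cv2.imwrite("pics/i.png",cv2.resize(a[130:390,210:480],(623,600),interpolation=cv2.INTER_CUBIC))
E
```

```text
[18.625, -0.4457, 0.4313, 2.4391, 2.4768, 1.0542, 1.7442, 607.5887, -84.9238, 217.9059, -3.1406, 1.2739, -2.9908, 0.0005, 0.8717, 0.2628, 0.0828]
side side9 140.89 0.39
top top9 149.19 1.45
```

View pics/i.png

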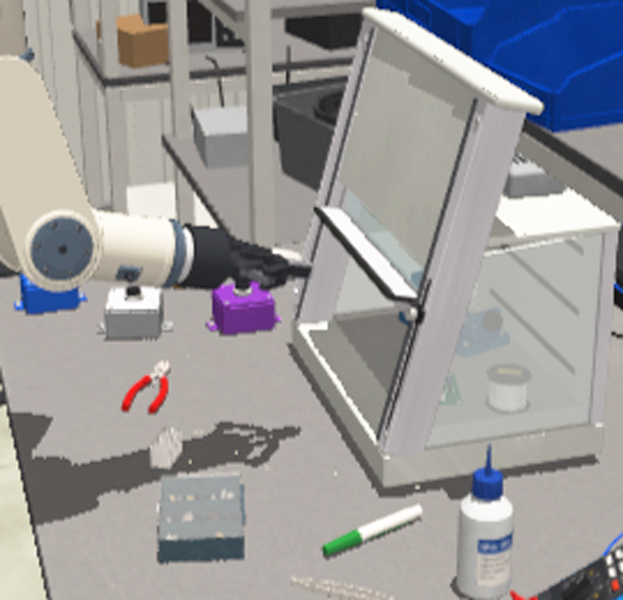

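The picture shows the sash standing with its lip at the pointer (crop px 415,305). Its travel is unchanged after backing off, the arm is clear, and the loose parts are where they were.

```bash
python3 -c "
from rig import r
print(r.sign_off())"
```

```text
the job is handed in; nothing more can be done
None
```

I pressed the fan button to its stop and released it with the sash shut, then pushed the sash up to about 139.5 mm, level with the pointer to within my roughly 2 mm measuring accuracy; it stayed there after the arm backed clear, and the job is handed in.

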